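Park the easel wheel in its dock

TASK

Roll the loose easel wheel along the table on its rim into the wheel dock, until it stands fully home against the dock's back panel; do not lift it, drag it without turning or let it fall over. Then swing the dock's retaining lever fully shut behind it so that it cannot roll out, let go, and leave the other things on the table where they are.

Things in the scene. Friction and masses are not known exactly. Their poses are not given: they have to be found in the camera images.
- wheel: Loose easel wheel standing on its rim: black tyre 100 mm across, 28 mm wide, wooden faces; steel axle 14 mm thick, 90 mm long, fixed in it, sticks out 31 mm each side. About 0.35 kg, rolls easily, coasts 1-2 cm after a slow push. Origin: its centre, 50 mm above the table. y axis: along the axle; z axis: up at the start, turns as it rolls. Starts 160-190 mm before its home.
- dock: Pale wooden wheel dock, fixed. Origin on the table under the centre of a wheel fully home; x points into the dock (wheel rolls in along +x), y left, z up. Back panel: face at x=+50 mm. Roof over the home: underside 153 mm, top 165 mm high, x from -35 mm to the panel, y -65 to +65 mm, open at front and sides. Blocks 20 mm high at x=-64 mm: y +51 to +81 and -65 to -43 mm.
- wheel_home (a point): Where the wheel's centre is when it is fully home (50 mm above the dock's origin), its rim touching the back panel. Two kerbs 14 mm high and 44 mm apart guide the wheel from 80 mm before this point; in front of that they flare to about 70 mm apart at 116 mm before it.
- lever_hinge (a point): Middle of the lever on its upright pivot pin, at x=-64, y=+66, z=+28 mm in the dock's frame. The lever turns about the vertical through it.
- lever_knob (a point): Point to grip on the upright black round handle (16 mm thick) at the lever's free end: 105 mm from the pivot, 58 mm above the table. The handle stands free from 40 to 78 mm above the table.
- lever (a joint): Angle of the retaining lever, a level steel bar 22-34 mm above the table, 16 mm wide. 0 = open (points away from the lane, back and left); grows counter-clockwise seen from above; 2.2 rad = fully shut at its stop: the bar points along the dock's -y across the lane, 6 mm behind the rim of a home wheel. Starts at 0 to 0.25, stays where left, needs about 0.5 N at the handle.
- by_tube: Bystander: paint tube lying flat, 38 x 118 x 29 mm, left of the dock. Origin under its middle. Leave it alone.
- by_jar: Bystander: paint jar, 58 mm wide, 66 mm high, right of the dock. Origin under its middle. Leave it alone.
- by_box: Bystander: open brown box, 62 x 112 x 48 mm, far right. Origin under its middle. Leave it alone.
- by_brush: Bystander: wide paintbrush lying flat, 263 mm long, far right. Origin under its middle. Leave it alone.
- by_eraser: Bystander: eraser, 25 x 48 x 14 mm, right of the lane. Origin under its middle. Leave it alone.
- by_roll: Bystander: roll of masking tape lying flat, 100 mm wide, 25 mm high, far left. Origin under its middle. Leave it alone.
- by_white: Bystander: large white paint tube lying flat, 58 x 188 x 43 mm, far left. Origin under its middle. Leave it alone.
Things that resemble listed ones, but are neither listed nor needed, are in the scene too. Several things have the shape of the wheel; the one meant has the colours described above.

How it is judged:
On the way, in this order (a step that is already met when the one before it is completed fails the run):
1. the wheel has turned on its rim by well over a third of a turn (its own z axis more than 2.3 rad from up), standing on the table (angle between wheel's own z axis and vertical above 2.3 rad and height (world z) of wheel below 0.056 m), for 0.1 s.
2. the wheel stands fully home against the back panel while the lever is still open (x of wheel in the frame of dock above -0.012 m and horizontal distance between wheel and wheel_home below 0.018 m and angle between wheel's own y axis and vertical between 1.4 and 1.74 rad and height (world z) of wheel below 0.056 m and angle between the y axis of wheel and the y axis of dock, either way round below 0.25 rad and value of joint lever below 1.2 rad), for 0.2 s.
3. the lever is fully shut behind the wheel (x of wheel in the frame of dock above -0.012 m and horizontal distance between wheel and wheel_home below 0.018 m and angle between wheel's own y axis and vertical between 1.4 and 1.74 rad and height (world z) of wheel below 0.056 m and angle between the y axis of wheel and the y axis of dock, either way round below 0.25 rad and value of joint lever above 2.08 rad), for 0.2 s.
At the end, for the whole second after the job is handed in: The wheel stands upright (within about 0.17 rad) on the table at rest, no more than 12 mm short of the back panel, within 18 mm of its home and its axle within 0.25 rad of across the lane; the lever is shut to at least 2.08 of 2.2 rad (all of step 3 and linear speed of wheel below 0.02 m/s); the robot touches nothing.
It fails at once if the wheel falls over or leans by more than 0.4 rad (angle between wheel's own y axis and vertical below 1.17 rad).
It fails at once if the wheel leans by more than 0.4 rad to the other side (angle between wheel's own y axis and vertical above 1.97 rad).
It fails at once if the wheel is lifted off the table by more than 12 mm (height (world z) of wheel above 0.062 m).
It fails at once if another thing on the table is moved by more than 40 mm (distance of any of by_tube, by_jar, by_box, by_brush, by_eraser, by_roll, by_white from where it was at the start of the episode above 0.04 m).
It also fails if it takes over 61 s, if anything falls off the work surface, if the arm or the gripper's body presses on something with over 40 N, if the wrist force passes 120 N, or if a joint passes its speed limit or range.

ROBOT

A 6-joint arm with a two-finger parallel gripper is mounted at the origin on a cart in front of the work surface, level with it; the furniture and walls round the work are solid. World frame = base frame: x ahead of the robot, y to its left, z up, the work surface at z = 0. Lengths are in m, angles in rad, forces in N, time in s.
With the tool pointing down it reaches from about 0.375 to 0.9 m from the base axis. Payload 3.1 kg.
Tool frame: the origin (TCP) lies on the centre line of the jaws, within the pads' length; the fingertips stand manip.tcp_to_tips ahead of it and the grasp point (between the pads) is the TCP (manip.tcp_to_tips is the distance from the TCP to the fingertips, in m); z points along the fingers, y is the direction in which the jaws open and shut (so a half turn about z gives the same grasp; the last joint's range is limited). The gripper opens to 87 mm and grips with 3 to 60 N. Pads are 19 mm wide; open, the fingers measure 117 mm over their backs; the gripper's body (75 mm by 190 mm) begins 51 mm behind the grasp point.
Start: joints at [-1.448, 0.527, 1.433, -0, 1.181, -0.178], TCP at [0.185, -0.597, 0.242] pointing down, gripper open.
Joint ranges: [-3.08, 3.08], [-0.75, 2.2], [0.22, 2.44], [-1.43, 4.57], [0, 2.65], [-2.85, 2.85]. Speed limits (rad/s): [2.79, 2.79, 3.14, 3.14, 3.14, 3.14].

INTERFACE

Orientations are given as [roll, pitch, yaw] about the fixed x, y, z axes, in that order (R = Rz(yaw) Ry(pitch) Rx(roll)).
In Python, from rig import manip gives the robot as it stands.
- The arm moves only by the shell command python3 -m pendant 'ROWS' [FORCE]. ROWS is JSON, a list of rows, each a list of 7 numbers: the opening, from -1 (shut) to 1 (fully open), then the shift along the tool's x, y, z in cm, then the turn, a rotation vector about the tool's x, y, z in rad. A call has 1 to 12 rows; each row shifts and turns the pose as measured when the row begins, along the tool's axes as they then stand; what a row does not reach is not made up. A row lasts 1/10 s, in which the tool goes at most 50 mm and 8.59 degrees, less where a joint would pass 70% of its speed; a pose out of reach is approached as far as the arm can. A call with a gripper value outside its range is refused whole. The fingers move at their own pace and stop on an object; FORCE is the grip in N (left out, the last holds). Time passes only in rows, so rows that do not move let the fingers close. It gives the time, the measured TCP pose, the force and the opening at its end, in the units of the state.
- manip.sense(): the state, without advancing time (a new reading comes with each control period).
- manip.get_image(name): name is "side" or "top" or "wrist"; returns the picture (420x560x3 uint8, blue, green, red); there is no depth.
- manip.camera_model(name): a dict with "fov_y" (degrees; the focal length in pixels is half the picture's height over the tangent of half this angle, whatever the lens; pixels are square), "cx", "cy" (the principal point, pixels), "dist" ([k1, k2, p1, p2, k3] as OpenCV has them; the pictures are not rectified), "rvec" (rotation vector, rad) and "tvec" (3), from world to camera coordinates, as OpenCV has them; the wrist camera has in their place "mount" (4x4, takes a point from camera to tool coordinates, whose origin is the TCP and whose axes are the flange's). Camera axes: x right, y down, z forward; pixel columns grow to the right and rows downward; lengths in m; the calibration is good to about 2 mm. A picture is of the moment at which its call begins: read the wrist's pose just before it. camera_model takes no time and is no camera call.
- manip.hand_in(): hands the job in, once; it reports no verdict.
The state is a dict: "t": time; "joints": joint angles; "qvel": joint speeds; "joint_efforts": joint torques, N m; "tool_pos": TCP position; "ee_rot": TCP orientation; "wrist_force": force on the tool from outside, world axes, zero at the start; "moment": the same for the moment, N m; "finger_gap": finger opening in m.
Only numpy, scipy, OpenCV 4.12 (cv2) and the standard library are available. Lean on these libraries where they do the work, as an engineer would, in place of code of your own. Each camera call takes 0.05 s, during which the arm holds its last target. There are 200 camera calls.

## Working session

There is one attempt and no reset: what is moved stays moved. The work goes in short steps, Python scripts to look and compute and a shell command to move; the robot and the scene stay as the last step left them, time stands still between calls to the robot, and variables do not carry over. Pictures are saved under pics/ and viewed, about 8 in all and at most 12, crops included, and the job is handed in when it is done.

```bash
mkdir -p pics; ls; python3 - <<'E'
from rig import manip
import cv2
print(manip.sense(), manip.tcp_to_tips)
for n in("side","top"):
    cv2.imwrite(f"pics/{n}0.png",manip.get_image(n)); print(n,manip.camera_model(n))
print(manip.camera_model("wrist"))
E
```

```text
pics
{'t': 0.0, 'joints': array([-1.44851696e+00,  5.28477637e-01,  1.43391192e+00,  5.25374199e-05,
        1.18137428e+00, -1.78467039e-01]), 'qvel': array([ 0.00099029, -0.00038276, -0.00043977,  0.00039449,  0.00213984,
       -0.00187156]), 'joint_efforts': array([-5.16946620e-04, -4.40038097e+01, -1.76590472e+01,  6.30117743e-02,
        5.82283689e-02, -1.74608685e-04]), 'tool_pos': array([ 0.18512155, -0.59623231,  0.24056148]), 'ee_rot': array([-3.13946458e+00, -4.33219398e-04,  3.00725946e-01]), 'wrist_force': array([0.76645463, 0.10825094, 0.14869245]), 'moment': array([-0.00450094, -0.04054533,  0.03752399]), 'finger_gap': 0.08731949327661742} 0.019
side {'fov_y': 51.21243572210772, 'cx': 284.21573277428763, 'cy': 212.36218989628355, 'dist': array([-0.00041317,  0.        ,  0.        ,  0.        ,  0.        ]), 'rvec': array([ 0.693329  , -2.49848875,  1.29572777]), 'tvec': array([0.49653715, 0.21019847, 1.33540034])}
top {'fov_y': 42.005704184318766, 'cx': 275.76303963640044, 'cy': 212.5755503997708, 'dist': array([-0.21698741,  0.        ,  0.        ,  0.        ,  0.        ]), 'rvec': array([ 2.19280129, -2.23166154,  0.06281543]), 'tvec': array([2.58939865e-04, 5.74818367e-01, 1.51351180e+00])}
{'fov_y': 65.66259120624875, 'cx': 281.77052237228946, 'cy': 207.6601814962755, 'dist': array([-0.07787232,  0.        ,  0.        ,  0.        ,  0.        ]), 'mount': array([[-5.36514152e-04, -9.63515052e-01, -2.67653613e-01,
         7.24767108e-02],
       [ 9.99999815e-01, -4.40499379e-04, -4.18773615e-04,
         4.41180290e-04],
       [ 2.85593431e-04, -2.67653788e-01,  9.63515110e-01,
        -1.42569856e-01],
       [ 0.00000000e+00,  0.00000000e+00,  0.00000000e+00,
         1.00000000e+00]])}
```

View pics/top0.png

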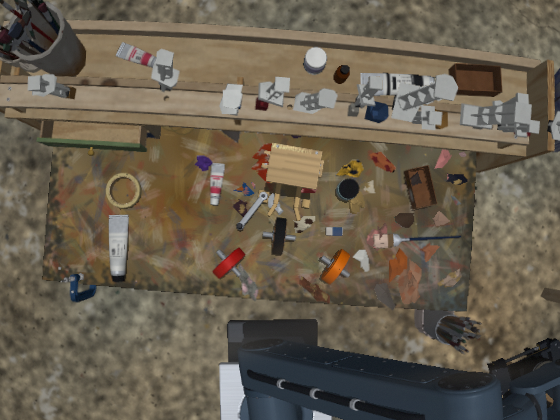

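View pics/side0.png

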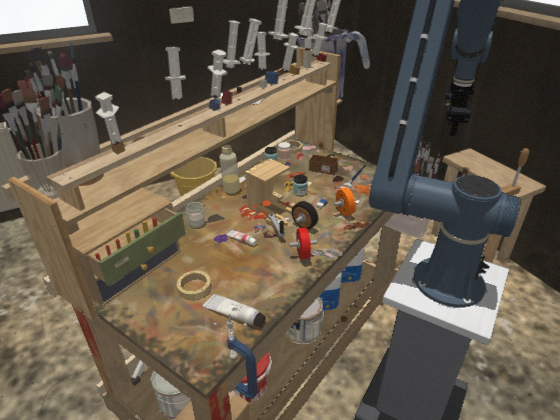

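Top view: there are three wheel shapes, black tyre at (279,236), red at (229,263) and orange at (335,266). The black one fits the description. The dock roof is at (294,165), and the lever runs from (266,197) to the knob near (240,226). I'll confirm this in an enlarged crop.

```bash
python3 - <<'E'
import cv2,numpy as np
t=cv2.imread("pics/top0.png")[130:290,200:360]; s=cv2.imread("pics/side0.png")[150:270,220:340]
a=cv2.resize(t,(480,480),interpolation=cv2.INTER_CUBIC); b=cv2.resize(s,(300,300),interpolation=cv2.INTER_CUBIC)
o=np.zeros((480,790,3),np.uint8); o[:,:480]=a; o[:300,485:785]=b
cv2.imwrite("pics/crop0.png",o)
E
```

```text
(no output)
```

View pics/crop0.png

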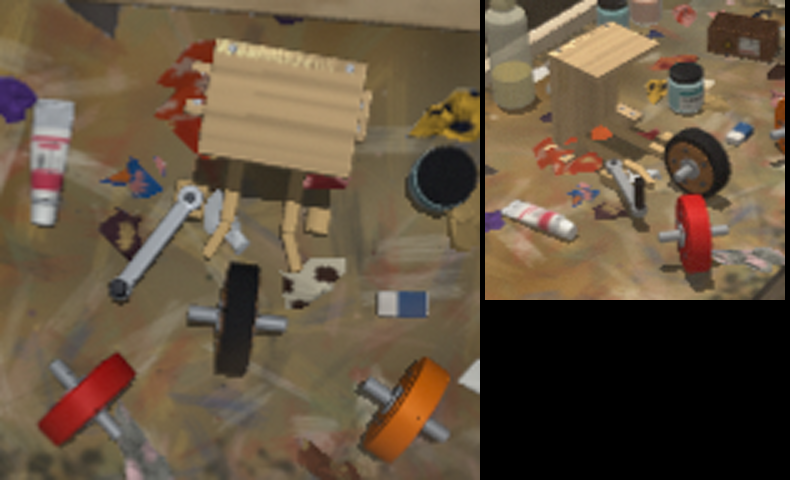

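The crop confirms it: black tyre and wooden hub face at crop (238,320), with the red and orange ones as decoys. Next I estimate poses from these pixels.

```bash
cat > h.py <<'E'
import numpy as np,cv2
from rig import manip
from scipy.spatial.transform import Rotation as R
def cam(n,st=None):
    m=manip.camera_model(n); f=210/np.tan(np.radians(m['fov_y']/2))
    K=np.array([[f,0,m['cx']],[0,f,m['cy']],[0,0,1]]); d=np.array(m['dist'])
    if n=='wrist':
        T=np.eye(4);T[:3,:3]=R.from_euler('xyz',st['ee_rot']).as_matrix();T[:3,3]=st['tool_pos']
        W=np.linalg.inv(T@m['mount']); Rm,t=W[:3,:3],W[:3,3]
    else: Rm=R.from_rotvec(m['rvec']).as_matrix();t=np.array(m['tvec'])
    return K,d,Rm,t
def ray(c,p):
    K,d,Rm,t=c; u=cv2.undistortPoints(np.array([[p]],float),K,d)[0,0]
    v=Rm.T@np.array([*u,1]); return -Rm.T@t, v/np.linalg.norm(v)
def atz(c,p,z):
    o,v=ray(c,p); return o+v*(z-o[2])/v[2]
def tri(cs,ps):
    A=np.zeros((3,3));b=np.zeros(3)
    for c,p in zip(cs,ps):
        o,v=ray(c,p);P=np.eye(3)-np.outer(v,v);A+=P;b+=P@o
    x=np.linalg.solve(A,b); e=[np.linalg.norm((np.eye(3)-np.outer(ray(c,p)[1],ray(c,p)[1]))@(x-ray(c,p)[0])) for c,p in zip(cs,ps)]
    return x,max(e)
def proj(c,X):
    K,d,Rm,t=c; return cv2.projectPoints(np.array(X,float).reshape(-1,3),cv2.Rodrigues(Rm)[0],t,K,d)[0][:,0]
E
python3 - <<'E'
from h import *
np.set_printoptions(precision=4,suppress=True)
t=cam('top');s=cam('side')
tp=lambda x,y:(200+x/3-.33,130+y/3-.33); sp=lambda x,y:(220+(x-485)/2.5-.3,150+y/2.5-.3)
P={}
for n,p,z in [('axL',(190,316),.05),('axR',(286,325),.05),('roofFL',(201,152),.165),('roofFR',(352,177),.165),('roofBL',(217,39),.165),('roofBR',(368,64),.165),('hinge',(190,196),.034),('knob',(118,288),.078),('eraser',(404,304),.014),('redc',(88,398),.1)]:
    P[n]=atz(t,tp(*p),z); print(n,P[n])
u=P['roofFL']-P['roofFR'];print('yaw dock y',np.arctan2(u[1],u[0]),np.linalg.norm(u[:2]))
u=P['axL']-P['axR'];print('yaw axle',np.arctan2(u[1],u[0]),np.linalg.norm(u))
print('hinge-knob',P['knob']-P['hinge'],np.linalg.norm((P['knob']-P['hinge'])[:2]))
# two-view: roof FL corner, left axle end
print(tri([t,s],[tp(201,152),sp(588,72)]),'roofFL')
print(tri([t,s],[tp(190,316),sp(682,173)]),'axL')
E
```

```text
axL [0.5131 0.0266 0.05  ]
axR [ 0.5033 -0.06    0.05  ]
roofFL [0.6504 0.0146 0.165 ]
roofFR [ 0.6274 -0.1116  0.165 ]
roofBL [ 0.7458 -0.0004  0.165 ]
roofBR [ 0.7229 -0.1274  0.165 ]
hinge [0.6228 0.0248 0.034 ]
knob [0.5391 0.0899 0.078 ]
eraser [ 0.5204 -0.1723  0.014 ]
redc [0.4432 0.1168 0.1   ]
yaw dock y 1.3906428555348935 0.12830822693723107
yaw axle 1.4591946481500941 0.08719952669771892
hinge-knob [-0.0837  0.0651  0.044 ] 0.10604916979767602
(array([0.655 , 0.0177, 0.1698]), np.float64(0.005859088205255107)) roofFL
(array([0.5105, 0.0252, 0.0586]), np.float64(0.0029571584754700397)) axL
```

```bash
python3 -m pendant '[[1,3.3,-3.7,-0.4,0,0,0],[1,3.3,-3.7,-0.4,0,0,0],[1,3.3,-3.7,-0.4,0,0,0],[1,3.3,-3.7,-0.4,0,0,0],[1,3.3,-3.7,-0.4,0,0,0],[1,3.3,-3.7,-0.4,0,0,0],[1,3.3,-3.7,-0.4,0,0,0],[1,3.3,-3.7,-0.4,0,0,0],[1,3.3,-3.7,-0.4,0,0,0],[1,3.3,-3.7,-0.4,0,0,0],[1,3.3,-3.7,-0.4,0,0,0],[1,3.3,-3.7,-0.4,0,0,0]]'
```

```text
t: 1.3
tool_pos: [0.4314, -0.0553, 0.2852]
ee_rot: [-3.138, 0.0, 0.286]
wrist_force: [0.3, -0.3, 0.3]
finger_gap: 0.0872
```

Good. Now yaw to match the dock.

```bash
python3 -m pendant '[[1,0,0,0,0,0,0.14],[1,0,0,0,0,0,0.14],[1,0,0,0,0,0,0.14],[1,0,0,0,0,0,0.05],[1,0,0,0,0,0,0]]'; python3 - <<'E'
from h import *
import pickle
st=manip.sense(); im=manip.get_image('wrist'); cv2.imwrite('pics/w1.png',im); pickle.dump(st,open('w1.pkl','wb')); print(st['tool_pos'],st['ee_rot'])
E
```

```text
t: 1.8
tool_pos: [0.4323, -0.0456, 0.2847]
ee_rot: [-3.136, 0.004, -0.186]
wrist_force: [-0.1, 0.2, 0.5]
finger_gap: 0.087
[ 0.43225984 -0.04559625  0.28472494] [-3.13592656  0.00350147 -0.18578368]
```

View pics/w1.png

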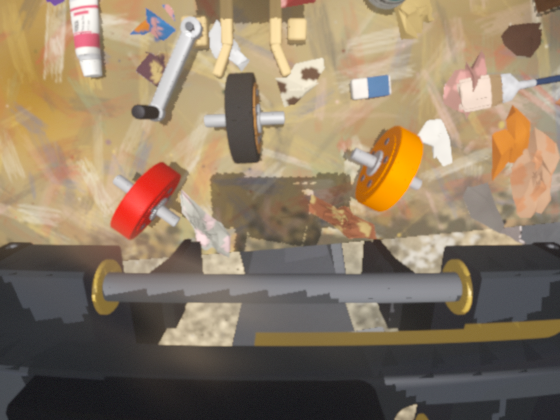

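Wrist view: black wheel at (243,118) with axle ends (206,121) and (285,119), lever hinge (191,26), and knob top (141,113). The red wheel's nearest rim is at (180,170). I triangulate these with the top view.

```bash
python3 - <<'E'
from h import *
import pickle
np.set_printoptions(precision=4,suppress=True)
w=cam('wrist',pickle.load(open('w1.pkl','rb')));t=cam('top')
tp=lambda x,y:(200+x/3-.33,130+y/3-.33)
for n,a,b,z in [('axL',(206,121),(190,316),.05),('axR',(285,119),(286,325),.05),('hinge',(191,26),(190,196),.034),('knobtop',(141,113),(117,286),.078),
  ('kerbLend',(218,74),(210,255),.014),('kerbRend',(285,73),(294,265),.014),('kerbLbend',(224,46),(231,222),.014),('kerbRbend',(277,42),(290,230),.014)]:
    x,e=tri([w,t],[a,tp(*b)]); print(n,x,round(e,4),'wrist@z',atz(w,a,z),'top@z',atz(t,tp(*b),z))
print('red rim',atz(w,(181,170),.05),'red axle end',atz(w,(178,222),.05), 'red tyre top',atz(w,(150,190),.1),'orange',atz(w,(357,195),.05),atz(w,(353,155),.05))
E
```

```text
axL [0.5144 0.0264 0.0521] 0.0014 wrist@z [0.5159 0.0267 0.05  ] top@z [0.5131 0.0266 0.05  ]
axR [ 0.5019 -0.0616  0.0203] 0.0011 wrist@z [ 0.5011 -0.0615  0.05  ] top@z [ 0.5033 -0.06    0.05  ]
hinge [0.6235 0.0246 0.0264] 0.0003 wrist@z [0.6214 0.0228 0.034 ] top@z [0.6228 0.0248 0.034 ]
knobtop [0.5396 0.0918 0.0643] 0.0015 wrist@z [0.5368 0.0863 0.078 ] top@z [0.5409 0.0908 0.078 ]
kerbLend [0.5686 0.0076 0.0131] 0.0006 wrist@z [0.568  0.0078 0.014 ] top@z [0.5691 0.0073 0.014 ]
kerbRend [ 0.5596 -0.073  -0.0335] 0.0004 wrist@z [ 0.5537 -0.0714  0.014 ] top@z [ 0.5585 -0.0705  0.014 ]
kerbLbend [ 0.5967 -0.0102  0.0269] 0.003 wrist@z [ 0.5976 -0.0063  0.014 ] top@z [ 0.5994 -0.0127  0.014 ]
kerbRbend [ 0.5915 -0.0683  0.0052] 0.0004 wrist@z [ 0.5898 -0.0686  0.014 ] top@z [ 0.591  -0.0674  0.014 ]
red rim [0.4671 0.0694 0.05  ] red axle end [0.4054 0.0903 0.05  ] red tyre top [0.4579 0.0901 0.1   ] orange [ 0.399  -0.1299  0.05  ] [ 0.4471 -0.1314  0.05  ]
```

```bash
python3 -m pendant '[[0.38,2.1,-1.9,2,0,0,0.035],[0.38,2.1,-1.9,2,0,0,0],[0.38,0,0,2,0,0.12,0],[0.38,0,0,2,0,0.12,0],[0.38,0,0,0,0,0.11,0],[0.38,0,0,0,0,0,0]]'
```

```text
t: 2.45
tool_pos: [0.4866, -0.0176, 0.2031]
ee_rot: [-3.138, -0.352, -0.218]
wrist_force: [-1.2, -0.0, 0.2]
finger_gap: 0.0603
```

```bash
python3 -m pendant '[[0.38,-1.25,0,2.7,0,0,0],[0.38,-1.25,0,2.7,0,0,0],[0.38,-1.1,0,2.8,0,0,0],[0.38,-0.6,0,1.4,0,0,0],[0.38,0,0,0,0,0,0]]'; python3 - <<'E'
from h import *
im=manip.get_image('wrist');im2=manip.get_image('side')
cv2.imwrite('pics/w2.png',np.hstack([cv2.resize(im,(400,300)),cv2.resize(im2[140:290,200:400],(400,300),interpolation=cv2.INTER_CUBIC)]))
E
```

```text
t: 2.95
tool_pos: [0.4896, -0.0188, 0.0984]
ee_rot: [-3.138, -0.358, -0.215]
wrist_force: [0.2, 0.1, -0.3]
finger_gap: 0.0602
```

View pics/w2.png

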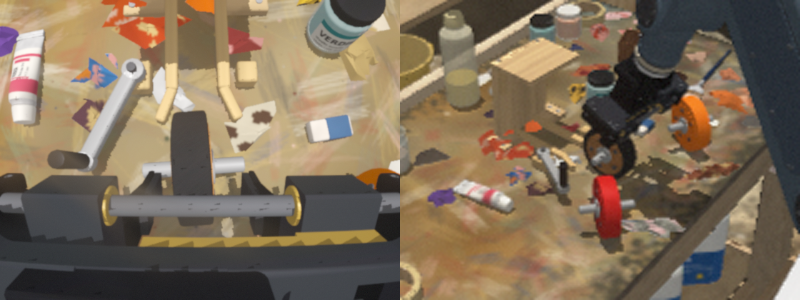

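The wheel is straddled with clearance on both sides, and the lever and other things are untouched. Now descend the rest behind the axle.

```bash
python3 -m pendant '[[0.38,-1.5,0,0.8,0,0,0],[0.38,-0.8,0,1.5,0,0,0],[0.38,-0.4,0,1.4,0,0,0],[0.38,0,0,0.2,0,0,0]]'
```

```text
t: 3.45
tool_pos: [0.4944, -0.0147, 0.0873]
ee_rot: [-3.126, -0.373, -0.212]
wrist_force: [-0.1, -0.1, 0.2]
finger_gap: 0.0602
```

```bash
python3 -m pendant '[[0.38,0.4,0,-1.0,0,-0.08,0],[0.38,0.3,0,-1.0,0,-0.08,0],[0.38,0,0,0,0,-0.06,0],[0.38,0,0,0,0,0,0],[0.38,0,0,0,0,0,0]]';python3 -c "
from rig import manip
s=manip.sense();print(s['joints'].round(3),s['qvel'].round(3))"
```

```text
t: 3.95
tool_pos: [0.5077, -0.0023, 0.1003]
ee_rot: [-3.076, -0.319, -0.203]
wrist_force: [1.7, -0.7, -0.8]
finger_gap: 0.0598
[-0.276  0.566  2.08   0.452  0.202  1.057] [-0.    -0.024 -0.026 -0.029  0.009  0.023]
```

```bash
cat >> h.py <<'E'
D=np.array([.6735,-.0537]); DY=-.18
def d2w(x,y): return D+np.array([np.cos(DY)*x-np.sin(DY)*y,np.sin(DY)*x+np.cos(DY)*y])
def go(X,tilt,yaw):
    s=manip.sense(); Rc=R.from_euler('xyz',s['ee_rot']); Rt=R.from_euler('xyz',[np.pi,-tilt,yaw])
    print('t',round(s['t'],2),'pos',s['tool_pos'].round(4),'rot',s['ee_rot'].round(3),'j',s['joints'].round(2))
    print('shift cm',(Rc.inv().apply(np.array(X)-s['tool_pos'])*100).round(2),'rotvec',(Rc.inv()*Rt).as_rotvec().round(3))
def dockpose():
    s=manip.sense(); r=s['tool_pos'][:2]-D; c,n=np.cos(DY),np.sin(DY)
    print('tcp in dock',(c*r[0]+n*r[1]).round(4),(-n*r[0]+c*r[1]).round(4),'z',s['tool_pos'][2].round(4),'tilt',-s['ee_rot'][1].round(3),'yaw',s['ee_rot'][2].round(3),'F',s['wrist_force'].round(1),'j',s['joints'].round(2),'t',round(s['t'],2))
E
python3 -c "
from h import *
go([.4808,-.016,.15],.12,-.22)"
```

```text
t 3.95 pos [ 0.5077 -0.0023  0.1003] rot [-3.076 -0.319 -0.203] j [-0.28  0.57  2.08  0.45  0.2   1.06]
shift cm [-0.68  1.53 -5.57] rotvec [-0.069 -0.198  0.023]
```

```bash
python3 -m pendant '[[0.38,0.3,0.6,-2.5,-0.03,-0.08,0.01],[0.38,-0.3,0.6,-2,-0.03,-0.08,0.01],[0.38,-0.6,0.3,-1,0,-0.04,0],[0.38,0,0,0,0,0,0]]'; python3 -c "
from h import *
go([.4815,-.016,.11],.12,-.22)"
```

```text
t: 4.35
tool_pos: [0.4854, -0.0094, 0.1457]
ee_rot: [-3.111, -0.139, -0.212]
wrist_force: [-0.6, -1.0, 0.0]
finger_gap: 0.0601
t 4.35 pos [ 0.4854 -0.0094  0.1457] rot [-3.111 -0.139 -0.212] j [-0.27  0.46  1.97  0.07  0.58  1.45]
shift cm [-0.73  0.84  3.48] rotvec [-0.032 -0.018  0.009]
```

```bash
python3 -m pendant '[[0.38,-0.4,0.45,1.7,-0.03,-0.02,0.01],[0.38,-0.4,0.4,1.7,0,0,0],[0.38,0,0,0,0,0,0]]'; python3 -c "
from h import *
go([.4805,-.016,.055],.12,-.22)"
```

```text
t: 4.65
tool_pos: [0.4808, -0.0154, 0.1108]
ee_rot: [-3.136, -0.124, -0.222]
wrist_force: [-0.4, 0.2, 0.5]
finger_gap: 0.0602
t 4.65 pos [ 0.4808 -0.0154  0.1108] rot [-3.136 -0.124 -0.222] j [-0.27  0.53  1.99  0.02  0.49  1.5 ]
shift cm [-0.71  0.1   5.53] rotvec [-0.005 -0.004 -0.002]
```

```bash
python3 -m pendant '[[0.38,-0.35,0,1.9,0,0,0],[0.38,-0.25,0.1,1.9,0,0,0],[0.38,-0.2,0,1.7,0,0,0],[0.38,0,0,0,0,0,0]]'; python3 -c "
from h import *
go([.4805,-.016,.055],.12,-.22);dockpose()"
```

```text
t: 5.05
tool_pos: [0.4804, -0.0147, 0.0545]
ee_rot: [-3.133, -0.128, -0.223]
wrist_force: [-0.1, 0.6, -0.5]
finger_gap: 0.06
t 5.05 pos [ 0.4804 -0.0147  0.0545] rot [-3.133 -0.128 -0.223] j [-0.27  0.66  2.03  0.05  0.33  1.48]
shift cm [ 0.05  0.12 -0.05] rotvec [-0.008 -0.008 -0.003]
tcp in dock -0.197 0.0037 z 0.0545 tilt 0.128 yaw -0.223 F [-0.1  0.6 -0.5] j [-0.27  0.66  2.03  0.05  0.33  1.48] t 5.05
```

```bash
python3 -m pendant '[[0.38,0.5,0,0.06,0,0,0],[0.38,0.5,0,0.06,0,0,0],[0.38,0.5,0,0.06,0,0,0],[0.38,0.5,0,0.06,0,0,0],[0.38,0.5,0,0.06,0,0,0],[0.38,0.5,0,0.06,0,0,0]]'; python3 - <<'E'
from h import *
dockpose()
s=manip.sense();im=manip.get_image('wrist');im2=manip.get_image('side')
cv2.imwrite('pics/w3.png',np.hstack([cv2.resize(im,(400,300)),cv2.resize(im2[140:290,200:400],(400,300),interpolation=cv2.INTER_CUBIC)]))
E
```

```text
t: 5.65
tool_pos: [0.5139, -0.0218, 0.0583]
ee_rot: [-3.132, -0.134, -0.223]
wrist_force: [-0.1, 0.2, -0.3]
finger_gap: 0.0598
tcp in dock -0.1627 0.0028 z 0.0583 tilt 0.134 yaw -0.223 F [-0.1  0.2 -0.3] j [-0.27  0.66  1.94  0.04  0.4   1.49] t 5.65
```

View pics/w3.png

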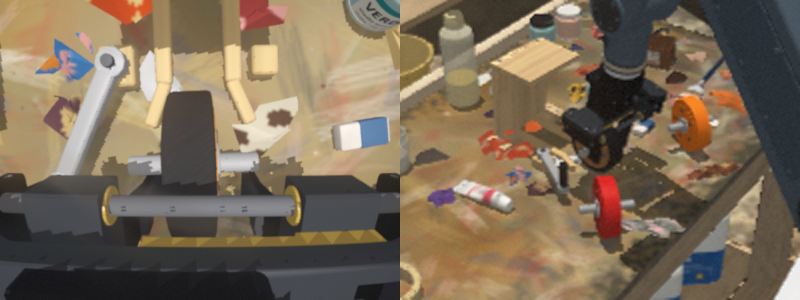

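The wheel has rolled about 25 mm with both fingers behind the axle, and it sits between the kerb flares (wheel 162–215, kerb ends 150 and 247), slightly left. Continuing.

```bash
python3 -m pendant '[[0.38,0.5,0,0.15,0,0,0.01],[0.38,0.5,0,0.15,0,0,0],[0.38,0.5,0,0.15,0,0,0.01],[0.38,0.5,0,0.12,0,0,0],[0.38,0.5,0,0.1,0,0,0],[0.38,0.5,0,0.08,0,0,0],[0.38,0.5,0,0.08,0,0,0]]'; python3 - <<'E'
from h import *
dockpose()
E
```

```text
t: 6.45
tool_pos: [0.5508, -0.0307, 0.0538]
ee_rot: [-3.129, -0.133, -0.246]
wrist_force: [0.4, -0.5, 0.6]
finger_gap: 0.0599
tcp in dock -0.1248 0.0006 z 0.0538 tilt 0.133 yaw -0.246 F [ 0.4 -0.5  0.6] j [-0.27  0.69  1.85  0.03  0.46  1.52] t 6.45
```

```bash
python3 -m pendant '[[0.38,0.4,0,0.06,0,0.03,-0.01],[0.38,0.4,0,0.08,0,0.03,-0.01],[0.38,0.4,0,0.1,0,0.03,-0.01],[0.38,0.4,0,0.1,0,0.03,-0.01],[0.38,0.4,0,0.12,0,0.03,-0.01],[0.38,0.4,0,0.14,0,0.03,0],[0.38,0.4,0,0.14,0,0.03,0],[0.38,0.4,0,0.14,0,0.03,0]]'; python3 - <<'E'
from h import *
dockpose()
im=manip.get_image('wrist');im2=manip.get_image('side')
cv2.imwrite('pics/w4.png',np.hstack([cv2.resize(im,(400,300)),cv2.resize(im2[140:290,200:400],(400,300),interpolation=cv2.INTER_CUBIC)]))
E
```

```text
t: 7.25
tool_pos: [0.5893, -0.0394, 0.0538]
ee_rot: [-3.141, -0.387, -0.193]
wrist_force: [0.7, -0.1, -0.5]
finger_gap: 0.0601
tcp in dock -0.0854 -0.001 z 0.0538 tilt 0.387 yaw -0.193 F [ 0.7 -0.1 -0.5] j [-0.27  0.72  1.93  0.27  0.11  1.23] t 7.25
```

View pics/w4.png

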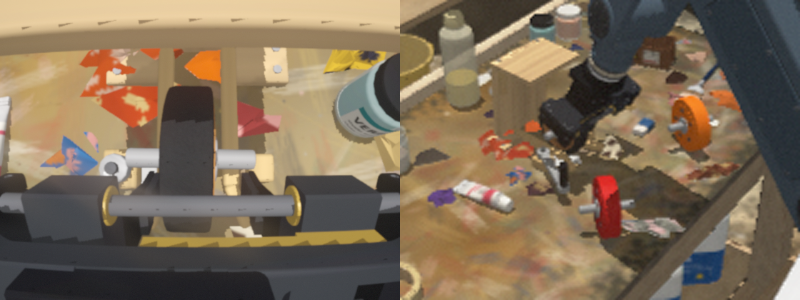

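```bash
python3 -m pendant '[[0.38,0.4,0,0.17,0,0,0.0],[0.38,0.4,0,0.17,0,0,0],[0.38,0.4,0,0.17,0,0.01,0],[0.38,0.4,0,0.18,0,0.01,0],[0.38,0.4,0,0.18,0,0.01,0],[0.38,0.4,0,0.18,0,0.01,0]]'; python3 - <<'E'
from h import *
dockpose()
E
```

```text
t: 7.95
tool_pos: [0.6173, -0.0449, 0.0534]
ee_rot: [-3.141, -0.427, -0.193]
wrist_force: [-0.2, 0.0, -0.9]
finger_gap: 0.0601
tcp in dock -0.0568 -0.0014 z 0.0534 tilt 0.427 yaw -0.193 F [-0.2  0.  -0.9] j [-0.27  0.73  1.89  0.33  0.1   1.17] t 7.95
```

```bash
python3 -m pendant '[[0.38,0.42,0,0.19,0,0.01,0],[0.38,0.42,0,0.19,0,0.01,0],[0.38,0.42,0,0.19,0,0.01,0],[0.38,0.42,0,0.2,0,0.01,0],[0.38,0.2,0,0.1,0,0,0],[0.38,0,0,0,0,0,0]]'; python3 - <<'E'
from h import *
dockpose()
im=manip.get_image('wrist');im2=manip.get_image('side')
cv2.imwrite('pics/w5.png',np.hstack([cv2.resize(im,(400,300)),cv2.resize(im2[140:290,200:400],(400,300),interpolation=cv2.INTER_CUBIC)]))
E
```

```text
t: 8.55
tool_pos: [0.6401, -0.0496, 0.0535]
ee_rot: [-3.141, -0.472, -0.194]
wrist_force: [0.9, -0.1, -0.0]
finger_gap: 0.0597
tcp in dock -0.0336 -0.0019 z 0.0535 tilt 0.472 yaw -0.194 F [ 0.9 -0.1 -0. ] j [-0.27  0.75  1.86  0.51  0.07  1.  ] t 8.55
```

View pics/w5.png

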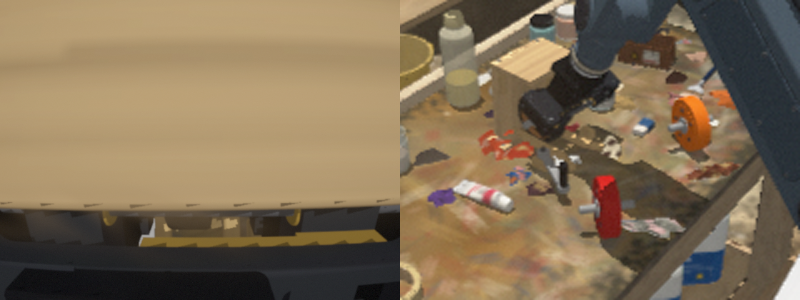

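The roof hides the wheel from the wrist camera. By contact geometry the axle is at x ≥ −14 mm, so I nudge a few mm more while watching the force.

```bash
python3 -m pendant '[[0.38,0.3,0,0.15,0,0.01,0],[0.38,0.3,0,0.15,0,0.01,0],[0.38,0,0,0,0,0,0]]'; python3 - <<'E'
from h import *
dockpose()
E
```

```text
t: 8.95
tool_pos: [0.6459, -0.0506, 0.0533]
ee_rot: [-3.141, -0.491, -0.194]
wrist_force: [-0.3, -0.2, -0.4]
finger_gap: 0.0599
tcp in dock -0.0277 -0.0019 z 0.0533 tilt 0.491 yaw -0.194 F [-0.3 -0.2 -0.4] j [-0.27  0.76  1.86  0.75  0.05  0.75] t 8.95
```

```bash
python3 -m pendant '[[0.38,0.3,0,0.15,0,0.01,0],[0.38,0,0,0,0,0,0]]'; python3 - <<'E'
from h import *
dockpose()
E
```

```text
t: 9.15
tool_pos: [0.6488, -0.0511, 0.0534]
ee_rot: [-3.141, -0.501, -0.194]
wrist_force: [-0.2, -0.5, 0.1]
finger_gap: 0.0603
tcp in dock -0.0248 -0.0019 z 0.0534 tilt 0.501 yaw -0.194 F [-0.2 -0.5  0.1] j [-0.27  0.76  1.86  0.94  0.04  0.57] t 9.15
```

```bash
python3 -m pendant '[[0.38,-0.4,0,-0.2,0,-0.02,0],[0.38,-0.6,0,-0.4,0,-0.03,0],[0.38,-0.9,0,-0.5,0,-0.04,0],[0.38,-0.9,0,-0.6,0,-0.05,0],[0.38,-1,0,-1,0,-0.05,0],[0.38,-1,0,-2,0,-0.05,0],[0.38,-0.5,0,-3,0,-0.05,0],[0.38,-0.5,0,-3,0,-0.05,0],[0.38,-0.5,0,-3,0,-0.05,0],[0.38,0,0,0,0,0,0]]'; python3 - <<'E'
from h import *
dockpose()
ims=[cv2.resize(manip.get_image('top')[130:250,210:370],(400,300),interpolation=cv2.INTER_CUBIC),cv2.resize(manip.get_image('side')[150:270,220:380],(400,300),interpolation=cv2.INTER_CUBIC)]
s=manip.sense();im=manip.get_image('wrist');cv2.imwrite('pics/w6r.png',im)
import pickle;pickle.dump(s,open('w6.pkl','wb'))
o=np.zeros((600,800,3),np.uint8);o[:300]=np.hstack(ims);o[300:,:400]=cv2.resize(im,(400,300));cv2.imwrite('pics/w6.png',o)
E
```

```text
t: 10.15
tool_pos: [0.5509, -0.0365, 0.1644]
ee_rot: [3.125, -0.104, -0.201]
wrist_force: [1.5, -0.2, 0.3]
finger_gap: 0.0598
tcp in dock -0.1237 -0.005 z 0.1644 tilt 0.104 yaw -0.201 F [ 1.5 -0.2  0.3] j [-0.26  0.51  1.76 -0.02  0.77  1.52] t 10.15
```

View pics/w6.png

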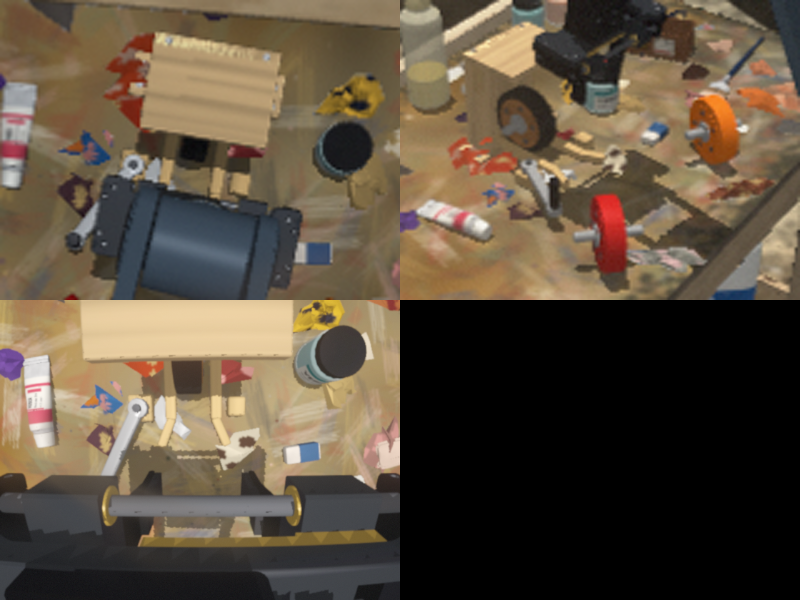

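The wheel stands upright in the dock; the side view shows its axle end at about full pixel (265,202). Checking how far home it is.

```bash
python3 - <<'E'
from h import *
import pickle
w=cam('wrist',pickle.load(open('w6.pkl','rb')));s=cam('side')
for xa in(.0,-.01,-.02):
    print(xa,'axle L end side',proj(s,[*d2w(xa,.045),.05])[0].round(1))
    a=np.linspace(0,2*np.pi,180); P=[[*d2w(xa+.05*np.cos(q),0),.05+.05*np.sin(q)] for q in a]
    print(' rear silhouette wrist row',proj(w,P)[:,1].max().round(1),' side tyre left face bottom', end=' ')
    P=[[*d2w(xa+.05*np.cos(q),.014),.05+.05*np.sin(q)] for q in a];p=proj(s,P);print('side cols',p[:,0].min().round(1),p[:,0].max().round(1),'rows',p[:,1].min().round(1),p[:,1].max().round(1))
im=cv2.imread('pics/w6r.png'); col=im[90:160,250:275].mean((1,2)); print(col.round(0))
E
```

```text
0.0 axle L end side [261.4 201.7]
 rear silhouette wrist row 128.5  side tyre left face bottom side cols 257.5 277.3 rows 185.7 210.4
-0.01 axle L end side [263.4 202.7]
 rear silhouette wrist row 141.4  side tyre left face bottom side cols 259.4 279.4 rows 186.7 211.4
-0.02 axle L end side [265.4 203.7]
 rear silhouette wrist row 154.2  side tyre left face bottom side cols 261.3 281.4 rows 187.6 212.5
[ 59.  59.  58.  58.  57.  57.  57.  57.  57.  56.  56.  56.  56.  55.
  56.  55.  55.  55.  55.  54.  54.  54.  54.  54.  54.  54.  54.  54.
  54.  54.  54.  55.  56.  57.  57.  58.  57.  57.  56.  56.  59.  72.
  87.  94.  95.  95.  96.  97. 100. 107. 123. 143. 154. 158. 159. 159.
 160. 160. 160. 160. 159. 158. 157. 155. 153. 153. 154. 154. 154. 155.]
```

The wrist-view rim edge at row 131 gives x ≈ −2.5 mm, so the wheel is home, and contact geometry agrees (≥ −5 mm). Next is the lever knob.

```bash
cat >> h.py <<'E'
def knob(a,r=.105): return -.064+r*np.cos(a+2.512), .066+r*np.sin(a+2.512)
def kgo(a,z,tilt,back=.004):
    x,y=knob(a); p=d2w(x-back,y); print('lever',a,'dock',round(x-back,4),round(y,4)); go([*p,z],tilt,-.18)
E
python3 -c "
from h import *
kgo(.15,.15,.1)"
```

```text
lever 0.15 dock -0.1612 0.1144
t 10.3 pos [ 0.5481 -0.0353  0.1601] rot [ 3.127 -0.096 -0.201] j [-0.26  0.51  1.77 -0.01  0.76  1.52]
shift cm [ -3.77 -11.81   0.48] rotvec [ 0.016  0.004 -0.02 ]
```

```bash
python3 -m pendant '[[1,-1,-3,0,0.015,0,-0.02],[1,-1,-3,0,0,0,0],[1,-1,-3,0,0,0,0],[1,-0.8,-2.8,0.3,0,0,0],[1,0,0,0,0,0,0]]'; python3 - <<'E'
from h import *
kgo(.15,.064,.1)
s=manip.sense();im=manip.get_image('wrist');cv2.imwrite('pics/w7.png',im)
w=cam('wrist',s)
for z in(.04,.078):print(z,proj(w,[*d2w(*knob(.15)),z])[0])
E
```

```text
t: 10.8
tool_pos: [0.5281, 0.0882, 0.1445]
ee_rot: [3.133, -0.083, -0.187]
wrist_force: [-0.9, -0.7, 0.1]
finger_gap: 0.0857
lever 0.15 dock -0.1612 0.1144
t 10.8 pos [0.5281 0.0882 0.1445] rot [ 3.133 -0.083 -0.187] j [-0.03  0.53  1.8  -0.03  0.73  1.75]
shift cm [ 0.06 -0.17  8.08] rotvec [ 0.01   0.017 -0.007]
0.04 [278.55187822 209.24524604]
0.078 [278.46885224 219.99645974]
```

View pics/w7.png

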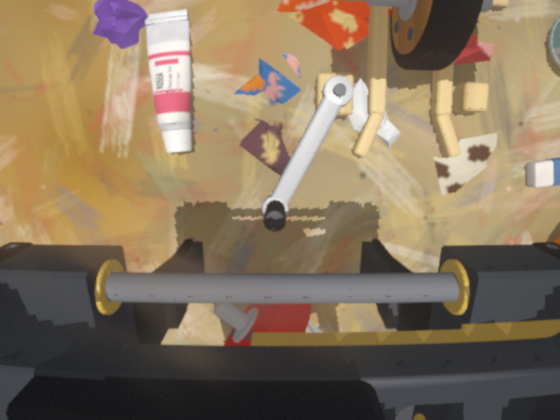

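The knob's top is at (276,218) against a predicted (278,220), so it agrees within about 1 mm. Descend and grip.

```bash
python3 -m pendant '[[1,-0.1,-0.15,2.6,0.01,0.015,-0.007],[1,-0.1,0,2.6,0,0,0],[1,0,0,2.4,0,0,0],[1,0,0,0.3,0,0,0]]'; python3 -c "
from h import *
kgo(.15,.064,.1)"
```

```text
t: 11.25
tool_pos: [0.5349, 0.0833, 0.0616]
ee_rot: [3.138, -0.1, -0.182]
wrist_force: [0.2, 0.7, 0.4]
finger_gap: 0.0866
lever 0.15 dock -0.1612 0.1144
t 11.25 pos [0.5349 0.0833 0.0616] rot [ 3.138 -0.1   -0.182] j [-0.04  0.68  1.85 -0.03  0.52  1.74]
shift cm [-0.   -0.44 -0.24] rotvec [ 0.003 -0.    -0.002]
```

```bash
python3 -m pendant '[[-0.2,0,-0.44,-0.2,0,0,0],[-0.8,0,0,0,0,0,0],[-0.8,0,0,0,0,0,0],[-0.8,0,0,0,0,0,0],[-0.8,0,0,0,0,0,0],[-0.8,0,0,0,0,0,0]]' 8; python3 -c "
from h import *
dockpose()
for a in (.15,.4,.7,1.0,1.3,1.6,1.9,2.2): print(a,np.round(np.array(knob(a))-[.004,0],4))"
```

```text
t: 11.85
tool_pos: [0.5373, 0.0859, 0.0664]
ee_rot: [3.138, -0.104, -0.185]
wrist_force: [0.5, -0.9, -0.3]
finger_gap: 0.0467
tcp in dock -0.159 0.113 z 0.0664 tilt 0.104 yaw -0.185 F [ 0.5 -0.9 -0.3] j [-0.04  0.67  1.84 -0.04  0.53  1.75] t 11.85
0.15 [-0.1612  0.1144]
0.4 [-0.1702  0.0899]
0.7 [-0.1727  0.0586]
1.0 [-0.1659  0.028 ]
1.3 [-0.1503  0.0008]
1.6 [-0.1273 -0.0206]
1.9 [-0.0991 -0.0343]
2.2 [-0.068 -0.039]
```

```bash
python3 -m pendant '[[-1,-0.2,0,0.2,0,0,0],[-1,0,0,0,0,0,0],[-1,0,0,0,0,0,0],[-1,0,0,0,0,0,0],[-1,0,0,0,0,0,0],[-1,0,0,0,0,0,0]]' 8; python3 -c "
from h import *
dockpose();print(manip.sense()['finger_gap'])"
```

```text
t: 12.45
tool_pos: [0.5351, 0.0866, 0.0645]
ee_rot: [3.138, -0.105, -0.184]
wrist_force: [-0.4, 0.1, 1.3]
finger_gap: 0.0155
tcp in dock -0.1612 0.1133 z 0.0645 tilt 0.105 yaw -0.184 F [-0.4  0.1  1.3] j [-0.04  0.67  1.85 -0.04  0.52  1.75] t 12.45
0.015532805879977156
```

Gripped: the gap is 15.5 mm, matching the 16 mm knob. Swing along the arc.

```bash
python3 -m pendant '[[-1,-0.4,0.8,-0.04,0,0,0],[-1,-0.3,0.8,-0.03,0,0,0],[-1,-0.2,0.8,-0.02,0,0,0],[-1,-0.15,1.0,0,0,0,0],[-1,-0.08,1.0,0,0,0,0],[-1,0,1.0,0,0,0,0]]'; python3 -c "
from h import *
dockpose();kgo(.7,.064,.1)"
```

```text
t: 13.05
tool_pos: [0.5115, 0.0327, 0.0646]
ee_rot: [3.138, -0.104, -0.182]
wrist_force: [0.4, 1.2, -1.4]
finger_gap: 0.0155
tcp in dock -0.1748 0.0561 z 0.0646 tilt 0.104 yaw -0.182 F [ 0.4  1.2 -1.4] j [-0.15  0.65  1.92 -0.01  0.46  1.61] t 13.05
lever 0.7 dock -0.1727 0.0586
t 13.05 pos [0.5115 0.0327 0.0646] rot [ 3.138 -0.104 -0.182] j [-0.15  0.65  1.92 -0.01  0.46  1.61]
shift cm [ 0.2  -0.26  0.08] rotvec [ 0.003 -0.004 -0.002]
```

```bash
python3 -m pendant '[[-1,0.2,0.95,0.02,0,0,0],[-1,0.3,0.95,0.03,0,0,0],[-1,0.35,0.9,0.03,0,0,0],[-1,0.45,0.9,0.05,0,0.01,0],[-1,0.52,0.9,0.06,0,0.01,0],[-1,0.6,0.85,0.07,0,0.01,0]]'; python3 -c "
from h import *
dockpose();kgo(1.3,.064,.1)"
```

```text
t: 13.65
tool_pos: [0.5264, -0.0317, 0.0645]
ee_rot: [3.138, -0.136, -0.184]
wrist_force: [2.6, 3.1, -3.0]
finger_gap: 0.0156
tcp in dock -0.1487 -0.0047 z 0.0645 tilt 0.136 yaw -0.184 F [ 2.6  3.1 -3. ] j [-0.28  0.66  1.91  0.02  0.44  1.46] t 13.65
lever 1.3 dock -0.1503 0.0008
t 13.65 pos [ 0.5264 -0.0317  0.0645] rot [ 3.138 -0.136 -0.184] j [-0.28  0.66  1.91  0.02  0.44  1.46]
shift cm [-0.16 -0.54  0.03] rotvec [ 0.004 -0.036 -0.004]
```

```bash
python3 -m pendant '[[-1,0.7,0.45,0.1,0,0.01,0],[-1,0.7,0.5,0.1,0,0.01,0],[-1,0.75,0.5,0.12,0,0.01,0],[-1,0.85,0.5,0.13,0,0.01,0],[-1,0.9,0.4,0.14,0,0.01,0],[-1,0.9,0.35,0.15,0,0,0]]'; python3 -c "
from h import *
dockpose();kgo(1.9,.064,.17)"
```

```text
t: 14.25
tool_pos: [0.5706, -0.0697, 0.0643]
ee_rot: [3.139, -0.185, -0.184]
wrist_force: [2.1, 6.8, -1.5]
finger_gap: 0.0153
tcp in dock -0.0984 -0.0342 z 0.0643 tilt 0.185 yaw -0.184 F [ 2.1  6.8 -1.5] j [-0.33  0.68  1.83  0.06  0.45  1.38] t 14.25
lever 1.9 dock -0.0991 -0.0343
t 14.25 pos [ 0.5706 -0.0697  0.0643] rot [ 3.139 -0.185 -0.184] j [-0.33  0.68  1.83  0.06  0.45  1.38]
shift cm [-0.07  0.01  0.02] rotvec [ 0.003 -0.015 -0.004]
```

```bash
python3 -m pendant '[[-1,0.65,0.05,0.12,0,0,0],[-1,0.65,0.05,0.12,0,0,0],[-1,0.6,0.05,0.11,0,0,0],[-1,0.5,0.02,0.1,0,0,0],[-1,0.4,0,0.08,0,0,0]]'; python3 -c "
from h import *
dockpose();kgo(2.2,.064,.18)"
```

```text
t: 14.75
tool_pos: [0.5966, -0.0771, 0.0636]
ee_rot: [3.139, -0.174, -0.182]
wrist_force: [-10.4, -1.3, 7.6]
finger_gap: 0.0154
tcp in dock -0.0714 -0.0368 z 0.0636 tilt 0.174 yaw -0.182 F [-10.4  -1.3   7.6] j [-0.32  0.71  1.75  0.04  0.51  1.39] t 14.75
lever 2.2 dock -0.068 -0.039
t 14.75 pos [ 0.5966 -0.0771  0.0636] rot [ 3.139 -0.174 -0.182] j [-0.32  0.71  1.75  0.04  0.51  1.39]
shift cm [0.34 0.22 0.02] rotvec [ 0.003  0.006 -0.002]
```

The force rose to 10 N at the stop, so the lever is shut. Release and retreat upwards.

```bash
python3 -m pendant '[[-0.35,0,0,0,0,0,0],[-0.35,0,0,0,0,0,0],[-0.35,0,0,0,0,0,0],[-0.35,0,0,0,0,0,0],[-0.35,0,0,-1,0,0,0],[-0.35,0,0,-2,0,0,0],[-0.35,0,0,-3,0,0,0],[-0.35,0,0,-3,0,0,0],[-0.35,-2,0,-2,0,0,0],[-0.35,-4,0,-2,0,0,0],[-0.35,-4,0,-2,0,0,0],[-0.35,0,0,0,0,0,0]]'; python3 - <<'E'
from h import *
dockpose()
s=manip.sense();im=manip.get_image('wrist');w=cam('wrist',s)
ims=[cv2.resize(manip.get_image('top')[130:250,210:370],(400,300),interpolation=cv2.INTER_CUBIC),cv2.resize(manip.get_image('side')[150:270,220:380],(400,300),interpolation=cv2.INTER_CUBIC)]
o=np.zeros((600,800,3),np.uint8);o[:300]=np.hstack(ims);o[300:,:400]=cv2.resize(im,(400,300));o[300:,400:]=cv2.resize(im[0:210,140:420],(400,300));cv2.imwrite('pics/w8.png',o)
for a in(2.0,2.1,2.2):print(a,'knob top',proj(w,[*d2w(*knob(a)),.078])[0].round(1))
a=np.linspace(0,6.28,180)
for xa in(0,-.01): print('rear row',proj(w,[[*d2w(xa+.05*np.cos(q),0),.05+.05*np.sin(q)] for q in a])[:,1].max().round(1),'axle side',proj(cam('side'),[*d2w(xa,.045),.05])[0].round(1))
E
```

```text
t: 15.95
tool_pos: [0.4741, -0.0541, 0.2024]
ee_rot: [3.137, -0.188, -0.182]
wrist_force: [0.5, -0.6, -0.5]
finger_gap: 0.0283
tcp in dock -0.1961 -0.0361 z 0.2024 tilt 0.188 yaw -0.182 F [ 0.5 -0.6 -0.5] j [-0.37  0.33  1.96  0.05  0.66  1.35] t 15.95
2.0 knob top [280.8 101.5]
2.1 knob top [282.6  89.1]
2.2 knob top [283.2  76.5]
rear row 73.8 axle side [261.4 201.7]
rear row 84.2 axle side [263.4 202.7]
```

View pics/w8.png

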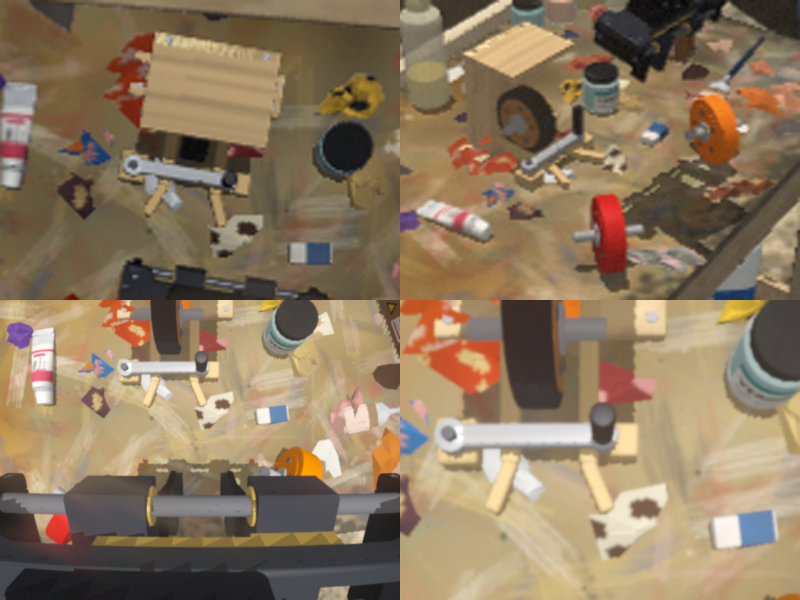

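The lever lies across the lane: the knob top at about (282,78) gives roughly 2.19 rad. The rear rim at row ~75.6 puts the wheel at x ≈ −2 mm, and it stands upright. Nothing else has moved and the arm is clear.

```bash
python3 -c "
from rig import manip
print(manip.hand_in())"
```

```text
the job is handed in; nothing more can be done
None
```

The wheel is home in the dock with the lever shut behind it, and I handed the job in at about 16 s of the 61 s allowed; hand-in gave no verdict.

**What I did:** I rolled the black-tyred wheel in with the open fingers pushing both ends of its axle from behind, tilting the tool to stay clear of the roof. Then I gripped the knob, swung the lever along its arc until it met its stop (about 10 N), let go and backed away.

**Last checks:**
- **Wheel:** it stands upright about 2 mm short of the back panel (limit 12 mm).
- **Lever:** about 2.19 rad from the picture (at least 2.08 needed).
- **Arm:** clear of everything, with wrist force near zero.
- **Other things:** I saw no movement of those in the last views. The masking tape roll, the white tube and the brown box were out of those views or only partly in them, but the arm never worked near them.

**What went wrong or disagreed:**
- My first descent behind the wheel, tilted 0.35 rad, ran into a wrist joint limit and the tool drifted. I raised it, reduced the tilt and went down again, and the next views showed the wheel undisturbed.
- After the push, my reading of the axle end in the side view was about 4 pixels off, which would put the wheel roughly 20 mm short of home. The push contact (at most 5 mm short) and the rim seen from the wrist camera (2–3 mm short) both contradicted it, so I relied on those.

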